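# Swing the vial block home on the evaporator deck

### The job

The aluminium vial block lies loose and skewed on the evaporator deck. Slide it, flat on the deck, until the slot in its corner is fully home on the deck's peg while it is still skewed; then push its opposite corner so that it turns about the peg until its long side comes up against the stop, press it firmly against the stop for a second (about 12 N, never more than 20 N on the stop), and leave it there on the peg, at rest. Leave everything else on the bench alone.

Things in the scene. Friction and masses are not known exactly. Their poses are not given: they have to be found in the camera images.
- deck: fixed flat slab 320 x 320 x 20 mm, smooth dark steel top (friction about 0.2) at 20 mm above the bench, with a steel peg and a stop on it; origin at the centre of its underside, z up, +x away from the robot (turned up to 0.25 rad)
- peg (a point): foot of the fixed upright steel peg, on the deck's top, at x +22, y -49 mm in the deck's frame; the peg is 12 mm thick and 22 mm high above the deck
- stop: fixed stop on the deck, housing 34 x 44 x 20 mm; origin at the foot of its front (-x) face, on the deck top, x +60, y +45 mm in the deck frame. A steel pad 26 mm wide stands 8 to 28 mm out of that face: its setting differs each time and is not reported, so feel for it; it does not give. The block, on the peg, meets it within 0.12 rad of the deck frame, either side
- block: loose aluminium block 86 (x) x 130 (y) x 16 mm, 0.3 to 0.55 kg, lying on the deck; origin at its underside centre, z up. A 16 mm wide, 22 mm deep open slot with rounded mouth runs along y into its -y end near the +x corner. Starts turned 0.35 to 0.65 rad anticlockwise from the deck, mouth 20 to 45 mm short of the peg, up to 20 mm aside; its +x side meets the stop
- slot (a point): point in the block's slot, on its underside, where the peg's centre is when the slot is fully home on the peg: x +22, y -49 mm in the block's frame (slot bottom at y -43, slot centred on x +22)
- push_corner (a point): corner of the block opposite the slot, at half thickness: x -43, y +65 mm in the block's frame
- vial_a: capped amber vial, 22 mm wide, 40 mm tall, standing on the deck beyond the peg (bystander)
- vial_b: capped amber vial, 22 mm wide, 40 mm tall, standing on the deck beyond the stop (bystander)
- rack: white tube rack 110 x 240 mm, 68 mm tall with tubes to 100 mm, on the bench to the robot's left (bystander)
- beaker: glass beaker, 70 mm wide, 90 mm tall, on the bench to the side of the deck (bystander)
- flask: amber bottle, 64 mm wide, 130 mm tall, on the bench to the side of the deck (bystander)
- spatula: spatula 190 mm long lying on the bench to the robot's right (bystander)
- tray: white open tray 140 x 120 x 30 mm on the bench to the robot's right (bystander)
Mind the look-alikes: they are no part of the job. What is shaped like the block but green or red is not meant.

How it is judged:
On the way, in this order (a step that is already met when the one before it is completed fails the run):
1. slot home on the peg (within 6 mm) while the block is still turned by more than 0.2 rad (horizontal distance between slot and peg below 0.006 m and angle between the y axis of block and the y axis of deck, either way round above 0.2 rad), for 0.2 s.
2. with the slot on the peg, the block presses on the stop with more than 4 N, for 0.4 s (horizontal distance between slot and peg below 0.006 m and contact force between block and stop above 4 N), for 0.4 s.
At the end, for the whole second after the job is handed in: the slot is on the peg (slot point within 6 mm of the peg's axis), the block lies flat on the deck (tilt under 0.03 rad, within 3 mm of the deck), turned no more than 0.14 rad from the deck's frame, and at rest, having been pressed on the stop (horizontal distance between slot and peg below 0.006 m and angle between the y axis of block and the y axis of deck, either way round below 0.14 rad and angle between block's own z axis and vertical below 0.03 rad and z of slot in the frame of deck below 0.023 m and linear speed of block below 0.01 m/s and angular speed of block below 0.05 rad/s); the robot touches nothing.
It fails at once if the block is pressed on the stop with more than 20 N (contact force between block and stop above 20 N).
It fails at once if the block is lifted or tipped off the deck (angle between block's own z axis and vertical above 0.2 rad or z of slot in the frame of deck above 0.04 m).
It fails at once if a bystander is moved by more than 20 mm (distance of any of vial_a, vial_b, rack, beaker, flask, spatula, tray from where it was at the start of the episode above 0.02 m).
It also fails if it takes over 67 s, if anything falls off the work surface, if the arm or the gripper's body presses on something with over 40 N, if the wrist force passes 120 N, or if a joint passes its speed limit or range.

### The arm

A 6-joint arm with a two-finger parallel gripper is mounted at the origin on the work surface. World frame = base frame: x ahead of the robot, y to its left, z up, the work surface at z = 0. Lengths are in m, angles in rad, forces in N, time in s.
With the tool pointing down it reaches from about 0.35 to 0.975 m from the base axis. Payload 4.9 kg.
Tool frame: the origin (TCP) lies midway between the tips of the shut fingers; the grasp point (between the pads) lies 19 mm behind it (bot.grip_depth is the distance from the TCP to the grasp point, in m); z points along the fingers, y is the line along which they close (so a half turn about z gives the same grasp; the last joint's range is limited). The gripper opens to 85 mm and grips with 20 to 120 N. Pads are 22 mm wide; open, the fingers measure 114 mm over their backs; the gripper's body (76 mm by 85 mm) begins 54 mm behind the grasp point. The pads swing forward as they close: fully open they stand 13 mm farther back than shut.
Start: joints at [-1.254, 0.053, 1.613, -0, 1.476, -0.119], TCP at [0.264, -0.567, 0.231] pointing down, gripper open.
Joint ranges: [-3.01, 3.01], [-1.01, 2.22], [0.06, 2.58], [-1.02, 4.17], [0.09, 2.62], [-3.14, 3.14]. Speed limits (rad/s): [2.57, 2.57, 3.14, 3.14, 3.14, 3.14].

### API

Orientations are given as a unit quaternion [w, x, y, z].
In Python, from rig import monitor, snapshot, calibration, ticket, bot gives the robot as it stands. The module is installed in compiled form; this text tells all that it offers.
- The arm moves only by the tool jog_arm, never from a script. Its argument "commands" is a list that holds one entry, the list of rows, each a list of 7 numbers: the shift along the tool's x, y, z in m, then the turn, a rotation vector about the tool's x, y, z in degrees, then the finger opening in m, from 0 to 0.0854. In form: [[[x, y, z, wx, wy, wz, claw], ...]]. A call has 1 to 5 rows; each row shifts and turns the commanded pose from where the row before left it, along the tool's axes as they then stand; what a row does not reach is not made up. A row lasts 1/12 s, in which the tool goes at most 41.7 mm and 7.16 degrees, less where a joint would pass 70% of its speed; a pose out of reach is approached as far as the arm can. A call is refused whole if a number of a shift passes 0.0417 or a number of a turn 7.16, either way. A call with a gripper value outside its range is refused whole. The fingers move at their own pace and stop on an object; "squeeze" is the grip in N (left out, the last holds). Time passes only in rows, so rows that do not move let the fingers close. It gives the time, the measured TCP pose, the force, the opening and the grip force at its end, in the units of the state.
- monitor.read_state(): the state, without advancing time (a new reading comes with each control period).
- snapshot(name): name is "side" or "top"; returns the picture (384x512x3 uint8, red, green, blue); there is no depth.
- calibration(name): a dict with "fx", "fy", "cx", "cy" (pixels), "dist" ([k1, k2, p1, p2, k3] as OpenCV has them; the pictures are not rectified), "view" (4x4, takes a point from world to camera coordinates). Camera axes: x right, y down, z forward; pixel columns grow to the right and rows downward; lengths in m; the calibration is good to about 2 mm. A picture is of the moment at which its call begins. calibration takes no time and is no camera call.
- ticket.job_done(): hands the job in; it is judged then, once.
The state is a dict: "time": time; "q": joint angles; "qvel": joint speeds; "effort": joint torques, N m; "ee_pos": TCP position; "eef_rot": TCP orientation; "ft_force": force on the tool from outside, world axes, zero at the start; "wrist_torque": the same for the moment, N m; "opening": finger opening in m; "gripper_force": force on a finger pad.
Only numpy, scipy, OpenCV 4.12 (cv2) and the standard library are available. Lean on these libraries where they do the work, as an engineer would, in place of code of your own. Each camera call takes 0.05 s, during which the arm holds its last target. There are 200 camera calls.

## Working session

There is one attempt and no reset: what is moved stays moved. The work goes in short steps, Python scripts to look and compute and a tool call to move; the robot and the scene stay as the last step left them, time stands still between calls to the robot, and variables do not carry over. Pictures are saved under pics/ and viewed, at most 10 in all, crops included, and the job is handed in when it is done.

Besides the shell and the picture viewer there is one more tool, called in YAML: its name, and indented under it one key for each argument. jog_arm: Moves the arm, as the interface text tells. Its arguments: {"type":"object","properties":{"commands":{"type":"array"},"squeeze":{"type":"number"}},"required":["commands"]}

```bash
mkdir -p pics
cat > h.py <<'E'
import numpy as np, cv2
from rig import monitor, snapshot, calibration, ticket, bot
def cam(n):
    c=calibration(n); K=np.array([[c['fx'],0,c['cx']],[0,c['fy'],c['cy']],[0,0,1.]])
    return K,np.array(c['dist'],float),np.array(c['view'],float)
def px2w(n,uv,z):
    K,d,V=cam(n); p=cv2.undistortPoints(np.array(uv,float).reshape(-1,1,2),K,d).reshape(-1,2)
    R,t=V[:3,:3],V[:3,3]; C=-R.T@t; D=np.c_[p,np.ones(len(p))]@R
    return C+D*((z-C[2])/D[:,2])[:,None]
def w2px(n,P):
    K,d,V=cam(n); return cv2.projectPoints(np.array(P,float).reshape(-1,3),cv2.Rodrigues(V[:3,:3])[0],V[:3,3],K,d)[0].reshape(-1,2)
E
python3 - <<'E'
from h import *
for n in("top","side"):
    cv2.imwrite(f"pics/{n}0.png",cv2.resize(snapshot(n)[:,:,::-1],(800,600)))
    K,d,V=cam(n);print(n,K[0,0],-V[:3,:3].T@V[:3,3],V[2,:3])
print(monitor.read_state(), bot.grip_depth)
E
```

```text
top 480.972425015202 [0.31145587 0.02110505 1.74149283] [ 0.12270292 -0.01477794 -0.99233341]
side 384.5222735325324 [0.75446601 0.96234743 0.91443564] [-0.17850607 -0.73581555 -0.65323124]
{'time': 0.1, 'q': array([-1.25399556e+00,  5.33059247e-02,  1.61417908e+00,  1.33806097e-05,
        1.47598696e+00, -1.18972794e-01]), 'qvel': array([-0.00065665, -0.00180646, -0.00352917, -0.00145359, -0.00135563,
       -0.00080028]), 'effort': array([-4.85731398e-04, -3.94904065e+01, -3.71363318e+01, -1.86712541e-04,
        3.86716085e-03, -2.15610032e-05]), 'ee_pos': array([ 0.26366051, -0.5660363 ,  0.23016323]), 'eef_rot': array([-9.35715585e-04,  9.76356144e-01,  2.16166131e-01, -8.61660241e-05]), 'ft_force': array([ 0.82261716, -0.65039178, -0.16659441]), 'wrist_torque': array([-0.02035114,  0.010579  ,  0.0397347 ]), 'gripper_force': 0.0, 'opening': 0.08529705126098645} 0.0187
```

View pics/top0.png

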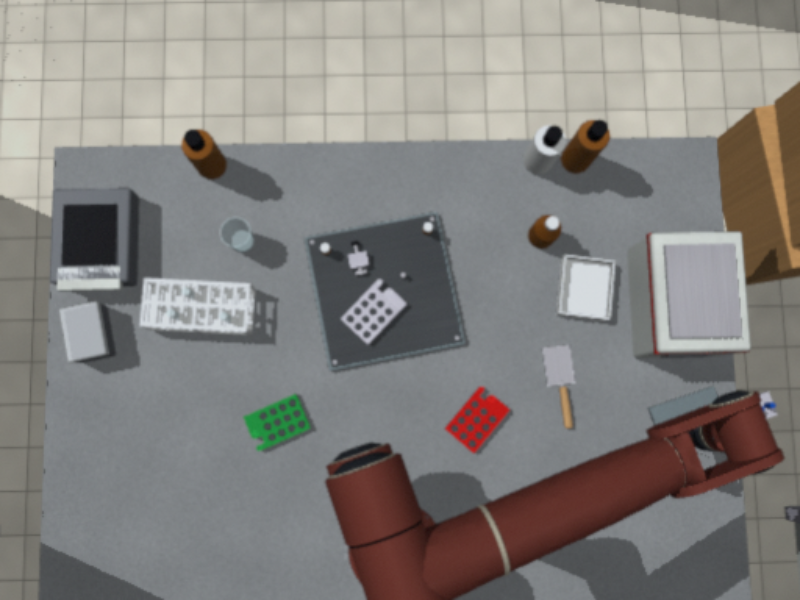

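View pics/side0.png

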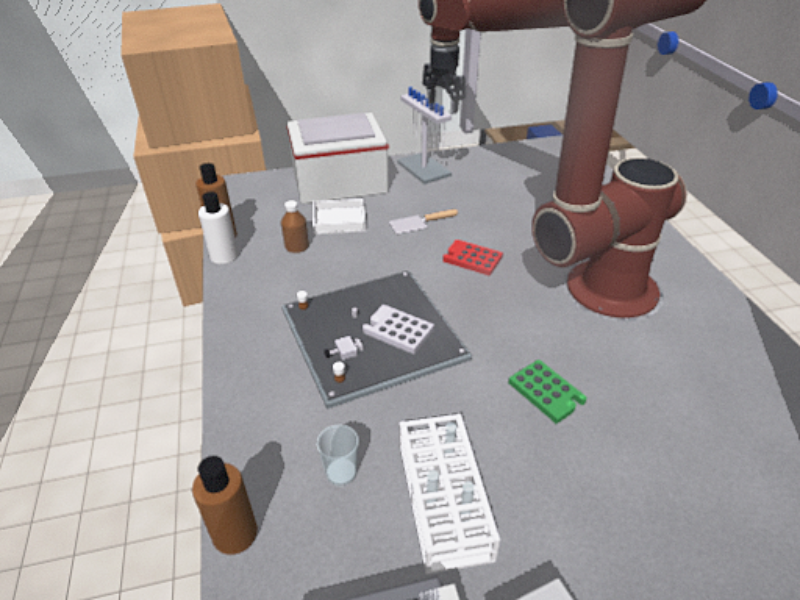

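The top view shows the deck (corners near (306,237), (437,214), (467,345) and (333,369)). The grey block is centred at about (374,312) with its slot mouth toward (383,284), the peg is at (404,275) and the stop at (358,260). The green and red blocks are decoys. Next I'll take enlarged crops.

Run:
```python
from h import *
a=snapshot("top")[130:240,190:305,::-1]; b=snapshot("side")[170:260,178:304,::-1]
cv2.imwrite("raw_top.png",snapshot("top")[:,:,::-1]);cv2.imwrite("raw_side.png",snapshot("side")[:,:,::-1])
A=cv2.resize(a,None,fx=5,fy=5,interpolation=cv2.INTER_CUBIC);cv2.imwrite("pics/ct.png",A)
B=cv2.resize(b,None,fx=6,fy=6,interpolation=cv2.INTER_CUBIC);cv2.imwrite("pics/cs.png",B);print(A.shape,B.shape)
```

```text
(550, 575, 3) (540, 756, 3)
```

View pics/ct.png

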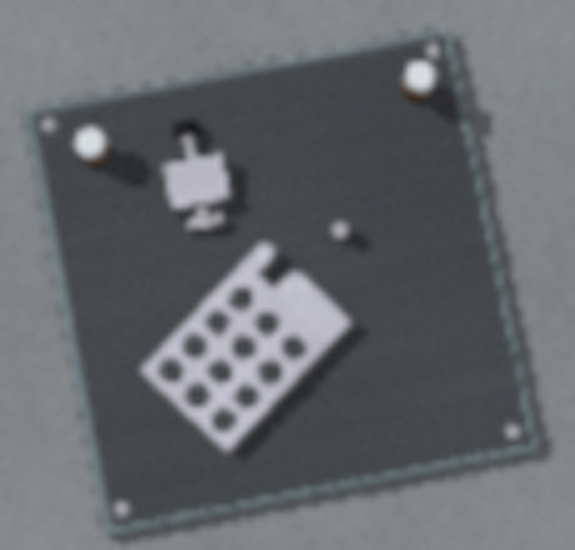

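View pics/cs.png

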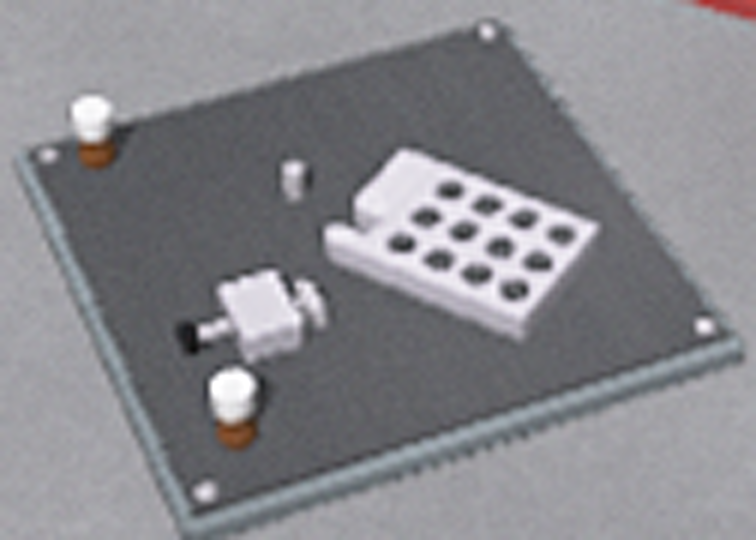

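The crops clearly show the block, the slot mouth, the peg at top crop (340,229), the stop pad at (205,222), and four deck screws. I'll compute poses from these in both views.

```bash
cat >> h.py <<'E'
def ct(p): return (np.array(p,float)+.5)/5-.5+[190,130]
def cs(p): return (np.array(p,float)+.5)/6-.5+[178,170]
def fit2(M,W):
    M=np.array(M,float);m,w=M.mean(0),W.mean(0);a=M-m;b=W-w
    th=np.arctan2((a[:,0]*b[:,1]-a[:,1]*b[:,0]).sum(),(a*b).sum());c,s=np.cos(th),np.sin(th);R=np.array([[c,-s],[s,c]])
    return w-R@m,th,np.hypot(*((R@a.T).T-b).T)
E
python3 - <<'E'
from h import *
S=.14*np.array([[1,1],[1,-1],[-1,-1],[-1,1]])
B=np.array([[.043,-.065],[-.043,-.065],[-.043,.065],[.043,.065]])
D={"top":(ct,[(49,125),(433,50),(513,431),(122,509)],[(265,242),(353,322),(230,452),(140,370)],(340,229),[(188,222),(225,218),(207,230)]),
"side":(cs,[(205,492),(47,155),(487,32),(706,326)],[(330,230),(405,150),(600,228),(520,330)],(294,165),[(303,280),(322,318)])}
for n,(f,sc,bl,pg,pad) in D.items():
    W=px2w(n,f(sc),.0205)[:,:2]; d,td,r=fit2(S,W); print(n,"deck",d,td,r, np.hypot(*(W[0]-W[2])),np.hypot(*(W[1]-W[3])))
    R=np.array([[np.cos(td),-np.sin(td)],[np.sin(td),np.cos(td)]])
    b,tb,r=fit2(B,px2w(n,f(bl),.036)[:,:2]); print(" block",b,tb,tb-td,r)
    p=px2w(n,f(pg),.042)[0,:2]; print(" peg",p,"pred",d+R@[.022,-.049])
    print(" slot-peg in deck",R.T@(b+np.array([[np.cos(tb),-np.sin(tb)],[np.sin(tb),np.cos(tb)]])@[.022,-.049]-p))
    print(" pad deck",(R.T@(px2w(n,f(pad),.032)[:,:2]-d).T).T)
E
```

```text
top deck [0.59032025 0.01398208] 0.17788533787745014 [0.00399017 0.00472166 0.00410706 0.00446655] 0.4040685340820349 0.4051633358399938
 block [0.53796042 0.03808306] 0.7976340003628473 0.6197486624853972 [0.00131723 0.00040394 0.00144035 0.00094809]
 peg [ 0.62073448 -0.03000041] pred [ 0.62064358 -0.03035184]
 slot-peg in deck [-0.02305137  0.05454696]
 pad deck [[0.05022902 0.05727213]
 [0.04791901 0.0305367 ]
 [0.04181771 0.0449556 ]]
side deck [0.59160663 0.01635692] 0.17991875207252328 [0.0039222  0.00412236 0.00357567 0.0048377 ] 0.4034299558271573 0.40492194578601465
 block [0.53924789 0.04294214] 0.7542498139348729 0.5743310618623496 [0.00494797 0.00271338 0.00280031 0.0049928 ]
 peg [ 0.62110327 -0.02962282] pred [ 0.62202005 -0.02791524]
 slot-peg in deck [-0.022458    0.05685539]
 pad deck [[0.04673142 0.03029868]
 [0.04791028 0.0620349 ]]
```

```bash
cat >> h.py <<'E'
from scipy.spatial.transform import Rotation as Ro
def pose():
    s=monitor.read_state(); q=s['eef_rot']; return np.array(s['ee_pos']),Ro.from_quat([q[1],q[2],q[3],q[0]]),s
def down(yaw_y): # tool pointing down, tool y axis at world angle yaw_y
    y=np.array([np.cos(yaw_y),np.sin(yaw_y),0]);z=np.array([0,0,-1.]);return Ro.from_matrix(np.c_[np.cross(y,z),y,z])
def plan(way,op,start=None):
    """way: list of (xyz, yaw, nrows); prints jog rows"""
    p,R=start if start else pose()[:2]
    rows=[]
    for X,yaw,n in way:
        T=down(yaw); 
        if (T.inv()*R).magnitude()>3.0: pass
        for k in range(n):
            f=1/(n-k); dp=R.inv().apply((np.array(X)-p)*f); w=(R.inv()*T).as_rotvec()*f
            dp=np.round(dp,4); w=np.round(np.degrees(w),2); rows.append([*map(float,dp),*map(float,w),op])
            p=p+R.apply(dp); R=R*Ro.from_rotvec(np.radians(w))
    for i in range(0,len(rows),5): print(rows[i:i+5])
    return p,R
E
python3 - <<'E'
from h import *
plan([((.473,.102,.2),np.radians(45.2),20)],.05)
E
```

```text
[[0.0236, -0.0259, 0.0016, -0.0, -0.0, -5.51, 0.05], [0.026, -0.0235, 0.0016, -0.0, -0.0, -5.51, 0.05], [0.0281, -0.0209, 0.0016, -0.0, -0.0, -5.51, 0.05], [0.03, -0.0181, 0.0016, -0.0, -0.0, -5.51, 0.05], [0.0316, -0.0151, 0.0016, -0.0, -0.0, -5.51, 0.05]]
[[0.0329, -0.012, 0.0016, -0.0, -0.0, -5.51, 0.05], [0.0339, -0.0088, 0.0015, -0.0, -0.0, -5.51, 0.05], [0.0346, -0.0055, 0.0016, -0.0, -0.0, -5.51, 0.05], [0.0349, -0.0022, 0.0015, -0.0, -0.0, -5.51, 0.05], [0.035, 0.0012, 0.0016, -0.0, -0.0, -5.51, 0.05]]
[[0.0347, 0.0045, 0.0015, 0.0, -0.0, -5.51, 0.05], [0.0341, 0.0078, 0.0016, 0.0, -0.0, -5.51, 0.05], [0.0332, 0.0111, 0.0015, 0.0, -0.0, -5.51, 0.05], [0.032, 0.0142, 0.0016, 0.0, -0.01, -5.51, 0.05], [0.0305, 0.0172, 0.0015, 0.0, -0.0, -5.52, 0.05]]
[[0.0287, 0.0201, 0.0015, 0.0, -0.01, -5.51, 0.05], [0.0266, 0.0228, 0.0016, 0.0, -0.0, -5.52, 0.05], [0.0243, 0.0252, 0.0015, 0.0, -0.01, -5.51, 0.05], [0.0218, 0.0274, 0.0016, 0.0, -0.0, -5.52, 0.05], [0.019, 0.0294, 0.0015, 0.01, -0.01, -5.51, 0.05]]
```

jog_arm:
  commands:
    - [[0.0236,-0.0259,0.0016,0,0,-5.5,0.05],[0.026,-0.0235,0.0016,0,0,-5.5,0.05],[0.0281,-0.0209,0.0016,0,0,-5.5,0.05],[0.03,-0.0181,0.0016,0,0,-5.5,0.05],[0.0316,-0.0151,0.0016,0,0,-5.5,0.05]]

```text
time: 0.72
ee_pos: [0.3164, -0.3979, 0.2231]
eef_rot: [-0.0, 0.896, 0.444, 0.0]
ft_force: [0.4, -0.6, -0.6]
opening: 0.0498
gripper_force: 0.0
```

jog_arm:
  commands:
    - [[0.0329,-0.012,0.0016,0,0,-5.5,0.05],[0.0339,-0.0088,0.0015,0,0,-5.5,0.05],[0.0346,-0.0055,0.0016,0,0,-5.5,0.05],[0.0349,-0.0022,0.0015,0,0,-5.5,0.05],[0.035,0.0012,0.0016,0,0,-5.5,0.05]]

```text
time: 1.13
ee_pos: [0.369, -0.2309, 0.2155]
eef_rot: [0.0, 0.765, 0.644, 0.0]
ft_force: [0.8, 0.7, -1.0]
opening: 0.0497
gripper_force: 0.0
```

jog_arm:
  commands:
    - [[0.0347,0.0045,0.0015,0,0,-5.5,0.05],[0.0341,0.0078,0.0016,0,0,-5.5,0.05],[0.0332,0.0111,0.0015,0,0,-5.5,0.05],[0.032,0.0142,0.0016,0,0,-5.5,0.05],[0.0305,0.0172,0.0015,0,0,-5.5,0.05]]

```text
time: 1.55
ee_pos: [0.4215, -0.0638, 0.208]
eef_rot: [0.0, 0.59, 0.808, 0.0]
ft_force: [1.0, -0.1, 0.3]
opening: 0.0498
gripper_force: 0.0
```

jog_arm:
  commands:
    - [[0.0287,0.0201,0.0015,0,0,-5.5,0.05],[0.0266,0.0228,0.0016,0,0,-5.5,0.05],[0.0243,0.0252,0.0015,0,0,-5.5,0.05],[0.0218,0.0274,0.0016,0,0,-5.5,0.05],[0.019,0.0294,0.0015,0,0,-5.5,0.05]]

```text
time: 1.97
ee_pos: [0.4744, 0.1033, 0.2002]
eef_rot: [0.0, 0.381, 0.925, 0.0]
ft_force: [0.2, -0.3, -0.2]
opening: 0.0501
gripper_force: 0.0
```

jog_arm:
  commands:
    - [[0,0,0.038,0,0,0,0.05],[0,0,0.038,0,0,0,0.05],[0,0,0.038,0,0,0,0.05],[0,0,0.038,0,0,0,0.05],[0,0,0.015,0,0,0,0.05]]

```text
time: 2.38
ee_pos: [0.47, 0.1013, 0.0275]
eef_rot: [-0.004, 0.383, 0.924, -0.002]
ft_force: [-0.9, 0.0, -0.2]
opening: 0.0501
gripper_force: 0.0
```

jog_arm:
  commands:
    - [[0,0,0.005,0,0,0,0.05],[0,0,0.004,0,0,0,0.05],[0,0,0,0,0,0,0.05]]

```text
time: 2.63
ee_pos: [0.4748, 0.1014, 0.0246]
eef_rot: [0.0, 0.383, 0.924, 0.0]
ft_force: [0.2, 0.3, 0.4]
opening: 0.0504
gripper_force: 0.0
```

Run:
```python
from h import *
p,R,s=pose();print(p,np.degrees(np.arctan2(*R.apply([0,1,0])[[1,0]])),s['ft_force'])
np.save("p.npy",p)
a=snapshot("top")[130:240,190:305,::-1]; b=snapshot("side")[170:260,178:304,::-1]
A=cv2.resize(a,None,fx=3.4,fy=3.4,interpolation=cv2.INTER_CUBIC);B=cv2.resize(b,(400,374*90*400//(126*374)),interpolation=cv2.INTER_CUBIC)
C=np.zeros((374,800,3),np.uint8);C[:A.shape[0],:A.shape[1]]=A;C[:B.shape[0],400:]=B
cv2.imwrite("pics/c1.png",C)
```

```text
[0.47484739 0.10141773 0.02464796] 44.96640590333494 [0.24897034 0.25714546 0.36007158]
```

View pics/c1.png

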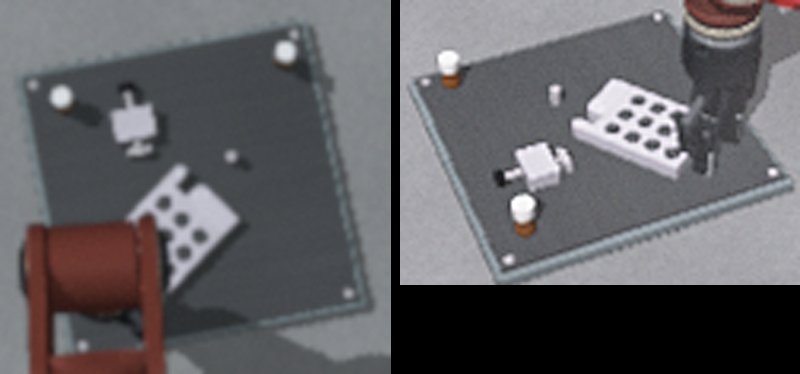

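The fingers are down behind the block's +y face, level with its thickness. In the left panel the slot end at (190,180) and the peg at (232,157) are still visible from the top camera. I'll build an outline tracker from the top view for feedback, and plan the push.

```bash
cat >> h.py <<'E'
from scipy.optimize import minimize
from scipy.ndimage import map_coordinates
poly=np.array([[.043,-.065],[.030,-.065],[.030,-.043],[.014,-.043],[.014,-.065],[-.043,-.065],[-.043,.065],[.043,.065]])*1e4
def _mk(ymax):
    g=np.array([(x,y) for x in np.arange(-.055,.056,.0015) for y in np.arange(-.077,.078,.0015)])
    d=np.array([cv2.pointPolygonTest(poly.astype(np.float32),(float(a*1e4),float(b*1e4)),True) for a,b in g])/1e4
    k=(abs(d)<.009)&(g[:,1]<ymax); return g[k],np.clip(d[k]/.003,-1,1)
def track(img,x0,ymax=.08):
    """block x,y,yaw from the top view; uses outline points with block y<ymax"""
    g,m=_mk(ymax); G=cv2.cvtColor(img,cv2.COLOR_RGB2GRAY).astype(float)
    def cost(v):
        c,s=np.cos(v[2]),np.sin(v[2]);P=np.c_[v[0]+c*g[:,0]-s*g[:,1],v[1]+s*g[:,0]+c*g[:,1],np.full(len(g),.036)]
        u=w2px("top",P);I=map_coordinates(G,[u[:,1],u[:,0]],order=1);return -np.corrcoef(I,m)[0,1]
    r=min((minimize(cost,np.array(x0)+d,method="Nelder-Mead",options=dict(initial_simplex=np.array(x0)+d+np.array([[0,0,0],[.004,0,0],[0,.004,0],[0,0,.05]]),xatol=1e-5,fatol=1e-6)) for d in ([0,0,0],[.002,-.002,.03],[-.002,.002,-.03])),key=lambda r:r.fun)
    return r.x,r.fun
PEG=np.array([.6207,-.0300]);TD=.178
def rel(v): # peg relative to the slot point, in block axes; skew
    c,s=np.cos(v[2]),np.sin(v[2]);R=np.array([[c,-s],[s,c]]); return R.T@(PEG-v[:2])-[.022,-.049], v[2]-TD
E
python3 - <<'E'
from h import *
I=cv2.imread("raw_top.png")[:,:,::-1].copy()
v,f=track(I,[.538,.038,.79]);print(v,f,rel(v))
v2,f=track(I,[.538,.038,.79],-.02);print(v2,f,rel(v2))
v3,f=track(snapshot("top"),[.538,.038,.79],-.02);print(v3,f,rel(v3))
E
```

```text
[0.53877621 0.03974991 0.79306054] -0.9638816692164814 (array([-0.0142138 , -0.05831232]), np.float64(0.6150605426384963))
[0.53944435 0.03923134 0.78792907] -0.968455381812065 (array([-0.01376687, -0.05743155]), np.float64(0.6099290701156868))
[0.53945102 0.03921985 0.78753048] -0.9684868876532451 (array([-0.01372101, -0.05741543]), np.float64(0.6095304780344233))
```

jog_arm:
  commands:
    - [[-0.004,0,0,0,0,0,0.05],[-0.004,0,0,0,0,-0.4,0.05],[-0.002,0,0,0,0,0,0.05],[-0.002,0,0,0,0,0,0.05],[-0.002,0,0,0,0,0,0.05]]

```text
time: 3.2
ee_pos: [0.4842, 0.0917, 0.0243]
eef_rot: [-0.001, 0.38, 0.925, 0.0]
ft_force: [-2.0, 1.7, 2.1]
opening: 0.0501
gripper_force: 1.4
```

Run:
```python
from h import *
p,R,s=pose();print(p,np.degrees(np.arctan2(*R.apply([0,1,0])[[1,0]])),s['ft_force'])
v,f=track(snapshot("top"),[.538,.038,.79],-.02);print(v,f,rel(v))
```

```text
[0.48415157 0.0916789  0.0243396 ] 45.34403117794192 [-1.9610986   1.73632946  2.0913907 ]
[0.54023991 0.03823312 0.79363956] -0.9716657774775292 (array([-0.01422103, -0.05620966]), np.float64(0.6156395640858587))
```

```bash
cat >> h.py <<'E'
from scipy.optimize import fsolve
def arcplan(v,s_end,n,op,x_extra=0.0,frac=1.0):
    """turn block clockwise about (-c,0) in its frame until peg is s_end ahead on the slot line; print rows"""
    r,_=rel(v); r=r+[x_extra,0]; sl=np.array([.022,-.049])
    def after(c,ph): # peg in block frame rel. to slot after turning by -ph about (-c,0)
        q=r+sl-[-c,0]; a,b=np.cos(ph),np.sin(ph); return np.array([a*q[0]-b*q[1],b*q[0]+a*q[1]])+[-c,0]-sl
    f=lambda k:after(1/k[0],k[1])-[0,-s_end]
    k=fsolve(f,[4.,.15]); c,ph=1/k[0],k[1]; print("c",c,"phi",ph)
    p,R,_=pose(); cw,sw=np.cos(v[2]),np.sin(v[2]); C=v[:2]+np.array([cw,sw])*-c
    yaw=np.arctan2(*R.apply([0,1,0])[[1,0]]); way=[]
    for i in range(1,n+1):
        a=-ph*frac*i/n; d=p[:2]-C; way.append(((*(C+[np.cos(a)*d[0]-np.sin(a)*d[1],np.sin(a)*d[0]+np.cos(a)*d[1]]),p[2]),yaw+a,1))
    plan(way,op)
E
python3 - <<'E'
from h import *
arcplan([.54024,.03823,.7936],.025,10,.05)
E
```

```text
c 0.18182385335794832 phi 0.15830851264625034
[[-0.0029, 0.0012, -0.0, 0.01, -0.03, 0.91, 0.05], [-0.0028, 0.0012, -0.0, 0.0, -0.0, 0.9, 0.05], [-0.0029, 0.0012, -0.0, 0.0, -0.0, 0.91, 0.05], [-0.0029, 0.0012, -0.0, 0.0, -0.0, 0.91, 0.05], [-0.0028, 0.0012, -0.0, 0.0, -0.0, 0.91, 0.05]]
[[-0.0029, 0.0012, -0.0, 0.0, -0.0, 0.9, 0.05], [-0.0029, 0.0012, -0.0, 0.0, -0.0, 0.91, 0.05], [-0.0028, 0.0012, -0.0, 0.0, -0.0, 0.91, 0.05], [-0.0029, 0.0012, -0.0, 0.0, -0.0, 0.9, 0.05], [-0.0029, 0.0012, -0.0, 0.0, -0.0, 0.91, 0.05]]
```

jog_arm:
  commands:
    - [[-0.0029,0.0012,0,0,0,0.9,0.05],[-0.0029,0.0012,0,0,0,0.9,0.05],[-0.0029,0.0012,0,0,0,0.9,0.05],[-0.0029,0.0012,0,0,0,0.9,0.05],[-0.0029,0.0012,0,0,0,0.9,0.05]]

```text
time: 3.67
ee_pos: [0.4987, 0.0851, 0.024]
eef_rot: [-0.0, 0.416, 0.909, -0.0]
ft_force: [-1.7, 2.0, 1.0]
opening: 0.0499
gripper_force: 1.2
```

Run:
```python
from h import *
p,R,s=pose();print(p,np.degrees(np.arctan2(*R.apply([0,1,0])[[1,0]])),s['ft_force'])
v,f=track(snapshot("top"),[.55,.028,.72],-.02);print(v,f,rel(v))
arcplan(v,.025,5,.05)
```

```text
[0.49872865 0.08508834 0.02400589] 40.78100551207665 [-1.7103842   1.98554129  0.95394314]
[0.55068797 0.0273797  0.70873415] -0.9703969105644897 (array([-0.00619474, -0.04013085]), np.float64(0.5307341485831523))
c 0.18032369192103587 phi 0.07591157593971856
[[-0.0027, 0.0011, 0.0, 0.01, 0.04, 0.87, 0.05], [-0.0027, 0.0012, 0.0, 0.0, -0.0, 0.87, 0.05], [-0.0028, 0.0011, 0.0, 0.0, -0.0, 0.87, 0.05], [-0.0027, 0.0012, 0.0, 0.0, -0.0, 0.87, 0.05], [-0.0027, 0.0011, 0.0, 0.0, -0.0, 0.87, 0.05]]
```

jog_arm:
  commands:
    - [[-0.0027,0.0011,-0.0001,0,0,0.87,0.05],[-0.0027,0.0012,-0.0001,0,0,0.87,0.05],[-0.0028,0.0011,0,0,0,0.87,0.05],[-0.0027,0.0012,0,0,0,0.87,0.05],[-0.0027,0.0011,0,0,0,0.87,0.05]]

```text
time: 4.13
ee_pos: [0.5116, 0.078, 0.0241]
eef_rot: [-0.0, 0.451, 0.893, -0.0]
ft_force: [-1.6, 0.6, -0.9]
opening: 0.0501
gripper_force: 0.7
```

Run:
```python
from h import *
p,R,s=pose();print(p,np.degrees(np.arctan2(*R.apply([0,1,0])[[1,0]])),s['ft_force'])
I=snapshot("top");v,f=track(I,[.56,.018,.63],-.02);print(v,f,rel(v))
cv2.imwrite("pics/c2.png",cv2.resize(I[130:240,190:305,::-1],None,fx=5,fy=5,interpolation=cv2.INTER_CUBIC))
```

```text
[0.51158236 0.07799539 0.02405254] 36.43121003449691 [-1.566406    0.55040368 -0.86294002]
[0.55897626 0.01676899 0.63426312] -0.9628821861496952 (array([ 4.44093301e-06, -2.52493354e-02]), np.float64(0.45626311504953737))
```

View pics/c2.png

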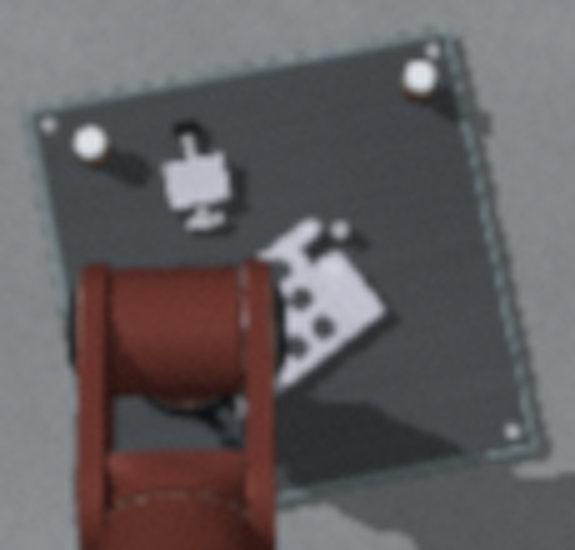

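The slot mouth, at about (322,243), is lined up with the peg at (340,229). I'll push straight in.

jog_arm:
  commands:
    - [[-0.003,0,0,0,0,0,0.05],[-0.003,0,0,0,0,0,0.05],[-0.003,0,0,0,0,0,0.05],[-0.003,0,0,0,0,0,0.05],[-0.003,0,0,0,0,0,0.05]]

```text
time: 4.6
ee_pos: [0.5205, 0.0659, 0.0243]
eef_rot: [-0.0, 0.45, 0.893, -0.0]
ft_force: [-1.2, 1.0, -1.0]
opening: 0.0497
gripper_force: 0.8
```

Run:
```python
from h import *
p,R,s=pose();print(p,np.degrees(np.arctan2(*R.apply([0,1,0])[[1,0]])),s['ft_force'],R.inv().apply(s['ft_force']))
I=snapshot("top");v,f=track(I,[.568,.006,.634],-.02);print(v,f,rel(v))
```

```text
[0.52054349 0.06588762 0.02426236] 36.51756991732844 [-1.23258458  0.9608417  -0.95595219] [ 1.50563285 -0.41877938  0.95604375]
[0.56798496 0.00488634 0.62822339] -0.935966566060086 (array([ 0.00014732, -0.01020666]), np.float64(0.45022338532548684))
```

jog_arm:
  commands:
    - [[-0.0025,0,0,0,0,0,0.05],[-0.0025,0,0,0,0,0,0.05],[-0.0025,0,0,0,0,0,0.05],[-0.001,0,0,0,0,0,0.05],[-0.001,0,0,0,0,0,0.05]]

```text
time: 5.07
ee_pos: [0.5262, 0.0584, 0.0244]
eef_rot: [-0.0, 0.45, 0.893, 0.0]
ft_force: [-1.4, 2.2, 1.1]
opening: 0.0502
gripper_force: 1.1
```

jog_arm:
  commands:
    - [[-0.0006,0,0,0,0,0,0.05],[-0.0006,0,0,0,0,0,0.05]]

```text
time: 5.23
ee_pos: [0.5268, 0.0576, 0.0244]
eef_rot: [-0.0, 0.45, 0.893, 0.0]
ft_force: [-2.2, 3.1, 0.5]
opening: 0.0499
gripper_force: 2.0
```

Run:
```python
from h import *
p,R,s=pose();print(p,np.degrees(np.arctan2(*R.apply([0,1,0])[[1,0]])),R.inv().apply(s['ft_force']))
I=snapshot("top");v,f=track(I,[.573,-.003,.634],-.02);print(v,f,rel(v))
```

```text
[0.52683748 0.05762703 0.02440844] 36.51702945368498 [ 3.8008871   0.06756863 -0.52852348]
[ 0.5752425  -0.00359082  0.6104302 ] -0.9310850136513046 (array([0.00010967, 0.00130313]), np.float64(0.4324301972725166))
```

jog_arm:
  commands:
    - [[-0.0006,0,0,0,0,0,0.05],[-0.0006,0,0,0,0,0,0.05],[0,0,0,0,0,0,0.05]]

```text
time: 5.53
ee_pos: [0.5268, 0.0575, 0.0244]
eef_rot: [-0.001, 0.45, 0.893, 0.0]
ft_force: [-4.4, 4.9, 3.7]
opening: 0.0502
gripper_force: 3.4
```

The block stops advancing while the force rises to about 6.6 N, so the slot is home at a skew of about 0.45 rad. Now I'll retreat, go over the corner, and come down on the -x side near the +y end.

```bash
cat >> h.py <<'E'
def home(yaw): 
    c,s=np.cos(yaw),np.sin(yaw);R=np.array([[c,-s],[s,c]]); return PEG-R@[.022,-.049],R
E
python3 - <<'E'
from h import *
p,R,s=pose();print(s['time'],s['q'][5],R.inv().apply(s['ft_force']))
b,B=home(.63)
w=lambda x,y,z:(*(b+B@[x,y]),z)
print(b,w(-.071,.058,.0))
c=np.array(p);yaw=np.radians(36.52)
st=plan([((*(c[:2]+B@[0,.012]),.026),yaw,2),((*(c[:2]+B@[0,.016]),.065),yaw,3)],.05)
for yw in (.63-np.pi/2,.63+np.pi/2):
    print(yw);plan([(w(-.071,.058,.065),yw,14),(w(-.071,.058,.027),yw,3)],0.0,st)
E
```

```text
5.5333 -0.6709508955421329 [ 6.52679785 -0.60668506 -3.64907556]
[ 0.5740553  -0.00336784] (np.float64(0.48251495262714705), np.float64(0.0016684809007691927), 0.0)
[[0.006, 0.0, -0.0008, -0.01, -0.08, -0.0, 0.05], [0.006, 0.0001, -0.0008, -0.01, -0.07, -0.01, 0.05], [0.0013, 0.0, -0.013, 0.0, -0.0, 0.0, 0.05], [0.0014, 0.0, -0.013, 0.0, -0.0, 0.0, 0.05], [0.0013, 0.0, -0.013, 0.0, -0.0, 0.0, 0.05]]
-0.9407963267948966
[[-0.0025, -0.0049, -0.0, -0.0, -0.0, 6.46, 0.0], [-0.003, -0.0046, -0.0, -0.0, -0.0, 6.46, 0.0], [-0.0035, -0.0043, -0.0, -0.0, -0.0, 6.46, 0.0], [-0.004, -0.0038, -0.0, -0.0, -0.0, 6.46, 0.0], [-0.0044, -0.0034, -0.0, -0.0, -0.0, 6.46, 0.0]]
[[-0.0047, -0.0028, -0.0, -0.0, -0.0, 6.46, 0.0], [-0.005, -0.0023, -0.0, -0.0, -0.0, 6.46, 0.0], [-0.0052, -0.0017, -0.0, -0.0, -0.0, 6.46, 0.0], [-0.0054, -0.0011, -0.0, -0.0, -0.0, 6.46, 0.0], [-0.0055, -0.0005, -0.0, -0.0, -0.0, 6.46, 0.0]]
[[-0.0055, 0.0001, -0.0, -0.0, -0.0, 6.46, 0.0], [-0.0055, 0.0007, -0.0, -0.0, -0.0, 6.46, 0.0], [-0.0053, 0.0013, -0.0, -0.0, -0.0, 6.45, 0.0], [-0.0052, 0.0019, -0.0, -0.0, -0.0, 6.46, 0
[... 252 characters left out ...]
, [-0.0013, -0.0053, -0.0, 0.0, -0.0, -6.4, 0.0], [-0.0007, -0.0055, -0.0, 0.0, -0.0, -6.4, 0.0], [-0.0001, -0.0055, -0.0, 0.0, -0.0, -6.4, 0.0]]
[[0.0005, -0.0055, -0.0, 0.0, -0.0, -6.4, 0.0], [0.0011, -0.0054, -0.0, 0.0, -0.0, -6.4, 0.0], [0.0017, -0.0052, -0.0, 0.0, -0.0, -6.4, 0.0], [0.0023, -0.005, -0.0, 0.0, -0.0, -6.4, 0.0], [0.0029, -0.0047, -0.0, 0.0, -0.0, -6.39, 0.0]]
[[0.0034, -0.0044, -0.0, 0.0, -0.0, -6.4, 0.0], [0.0038, -0.004, -0.0, 0.0, -0.0, -6.39, 0.0], [0.0042, -0.0035, -0.0, 0.0, -0.0, -6.4, 0.0], [0.0046, -0.003, -0.0, 0.0, -0.0, -6.39, 0.0], [-0.0, -0.0, 0.0127, 0.0, 0.0, -0.0, 0.0]]
[[-0.0, -0.0, 0.0126, 0.0, 0.0, -0.0, 0.0], [-0.0, -0.0, 0.0127, 0.0, 0.0, -0.0, 0.0]]
```

jog_arm:
  commands:
    - [[0.007,0,-0.0005,0,0,0,0.05],[0.007,0,-0.001,0,0,0,0.05],[0.0015,0,-0.013,0,0,0,0.05],[0.0013,0,-0.013,0,0,0,0.05],[0.0013,0,-0.013,0,0,0,0.05]]

```text
time: 5.95
ee_pos: [0.5163, 0.0713, 0.0651]
eef_rot: [0.0, 0.45, 0.893, -0.0]
ft_force: [0.1, -0.2, -0.6]
opening: 0.0498
gripper_force: 0.0
```

jog_arm:
  commands:
    - [[-0.0025,-0.0049,0,0,0,6.46,0],[-0.003,-0.0046,0,0,0,6.46,0],[-0.0035,-0.0043,0,0,0,6.46,0],[-0.004,-0.0038,0,0,0,6.46,0],[-0.0044,-0.0034,0,0,0,6.46,0]]

```text
time: 6.37
ee_pos: [0.5042, 0.0463, 0.065]
eef_rot: [0.001, 0.682, 0.731, 0.0]
ft_force: [0.3, 0.7, -0.1]
opening: -0.0
gripper_force: 0.0
```

jog_arm:
  commands:
    - [[-0.0047,-0.0028,0,0,0,6.46,0],[-0.005,-0.0023,0,0,0,6.46,0],[-0.0052,-0.0017,0,0,0,6.46,0],[-0.0054,-0.0011,0,0,0,6.46,0],[-0.0055,-0.0005,0,0,0,6.46,0]]

```text
time: 6.78
ee_pos: [0.4918, 0.0217, 0.0649]
eef_rot: [0.001, 0.859, 0.512, 0.0]
ft_force: [0.3, -1.4, -0.2]
opening: -0.0001
gripper_force: 0.0
```

jog_arm:
  commands:
    - [[-0.0055,0.0001,0,0,0,6.46,0],[-0.0055,0.0007,0,0,0,6.46,0],[-0.0053,0.0013,0,0,0,6.45,0],[-0.0052,0.0019,0,0,0,6.46,0],[0,0,0,0,0,0,0]]

```text
time: 7.2
ee_pos: [0.4815, 0.0019, 0.0648]
eef_rot: [0.001, 0.951, 0.309, 0.0]
ft_force: [-0.1, 0.6, -0.0]
opening: 0.0002
gripper_force: 0.0
```

Run:
```python
from h import *
p,R,s=pose();print(s['time'],s['q'][5],p,R.apply([1,0,0]),s['ft_force'],s['opening'])
I=snapshot("top");J=snapshot("side")
for x in (-.02,.0):
    v,f=track(I,[.574,-.003,.63],x);print(v,f,rel(v))
print("tcp in block",home(v[2])[1].T@(p[:2]-home(v[2])[0]))
A=cv2.resize(I[130:240,190:305,::-1],None,fx=3.4,fy=3.4,interpolation=cv2.INTER_CUBIC);B=cv2.resize(J[170:260,178:304,::-1],(400,286),interpolation=cv2.INTER_CUBIC)
C=np.zeros((374,800,3),np.uint8);C[:A.shape[0],:A.shape[1]]=A;C[:286,400:]=B
cv2.imwrite("pics/c3.png",C)
```

```text
7.2 0.7932306255446472 [0.48150497 0.00186601 0.06483993] [ 8.09426338e-01  5.87221404e-01 -1.60131055e-04] [-0.14548932  0.6171673  -0.03231448] 0.00021467226455198346
[ 0.57552409 -0.00429304  0.62283283] -0.8813687710385333 (array([-0.00030266,  0.00176721]), np.float64(0.4448328286887144))
[ 0.57606214 -0.00422254  0.61167039] -0.7944906355776524 (array([-0.00025777,  0.00226359]), np.float64(0.4336703912342332))
tcp in block [-0.07365897  0.05701916]
```

View pics/c3.png

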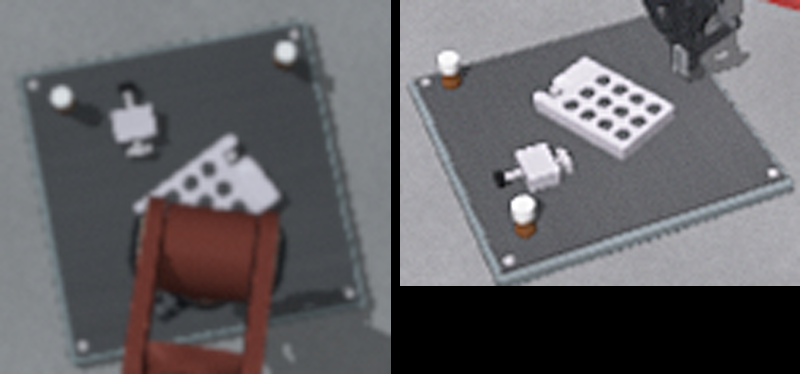

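The peg sits deep in the slot (left panel at (236,152)), and the closed fingers hover off the -x side at (690,60) in the right panel. I'll lower and approach.

jog_arm:
  commands:
    - [[0,0,0.013,0,0,0,0],[0,0,0.013,0,0,0,0],[0,0,0.011,0,0,0,0],[0.008,0,0,0,0,0,0],[0.006,0,0,0,0,0,0]]

```text
time: 7.72
ee_pos: [0.4931, 0.0112, 0.0271]
eef_rot: [-0.0, 0.951, 0.31, -0.001]
ft_force: [1.2, 0.3, -0.2]
opening: -0.0
gripper_force: 0.0
```

jog_arm:
  commands:
    - [[0.002,0,0,0,0,0,0],[0.0015,0,0,0,0,0,0],[0.0015,0,0,0,0,0,0],[0.001,0,0,0,0,0,0],[0,0,0,0,0,0,0]]

```text
time: 8.13
ee_pos: [0.4977, 0.0143, 0.0278]
eef_rot: [-0.0, 0.951, 0.31, -0.0]
ft_force: [-3.9, 0.5, 0.9]
opening: 0.0
gripper_force: 1.5
```

```bash
cat >> h.py <<'E'
def rep(guess,ymax=-.02,pic=False):
    p,R,s=pose();I=snapshot("top");v,f=track(I,guess,ymax);b,B=home(v[2])
    tx=R.apply([1,0,0]);print("t",s['time'],"tcp",p.round(4),"tool x yaw",np.arctan2(tx[1],tx[0]).round(3),"F tool",R.inv().apply(s['ft_force']).round(2))
    print("block",v.round(4),round(f,3),"rel mm",(rel(v)[0]*1e3).round(1),"skew",round(rel(v)[1],3),"tcp in block mm",(B.T@(p[:2]-v[:2])*1e3).round(1))
E
python3 -c "
from h import *
rep([.5755,-.004,.623])"
```

```text
t 8.1333 tcp [0.4977 0.0143 0.0278] tool x yaw 0.63 F tool [-2.85 -2.65 -0.9 ]
block [ 0.5757 -0.0032  0.5962] -0.8 rel mm [0.2 1.5] skew 0.418 tcp in block mm [-54.7  58.3]
```

Contact made. Now I'll turn the block about the peg.

jog_arm:
  commands:
    - [[0.0028,-0.0008,0,0,0,1.5,0],[0.0028,-0.0008,0,0,0,1.5,0],[0.0028,-0.0008,0,0,0,1.5,0],[0.0028,-0.0008,0,0,0,1.5,0],[0.0028,-0.0008,0,0,0,1.5,0]]

```text
time: 8.6
ee_pos: [0.5071, 0.0253, 0.0275]
eef_rot: [-0.0, 0.969, 0.246, -0.0]
ft_force: [-2.1, 0.5, -0.5]
opening: -0.0
gripper_force: 1.4
```

```bash
python3 -c "
from h import *
b,_=home(.49)
rep([*b,.49])"
```

```text
t 8.6 tcp [0.5071 0.0253 0.0275] tool x yaw 0.497 F tool [-1.58 -1.45  0.49]
block [0.5794 0.003  0.4529] -0.803 rel mm [0.7 1.3] skew 0.275 tcp in block mm [-55.2  51.8]
```

jog_arm:
  commands:
    - [[0.0027,-0.0008,0,0,0,1.5,0],[0.0027,-0.0008,0,0,0,1.5,0],[0.0027,-0.0008,0,0,0,1.5,0],[0.0027,-0.0008,0,0,0,1.5,0],[0.0015,-0.0005,0,0,0,1,0]]

```text
time: 9.07
ee_pos: [0.5168, 0.034, 0.0275]
eef_rot: [-0.0, 0.982, 0.187, -0.0]
ft_force: [-2.7, 0.4, -1.1]
opening: 0.0001
gripper_force: 1.1
```

```bash
python3 -c "
from h import *
b,_=home(.33)
rep([*b,.33])"
```

```text
t 9.0667 tcp [0.5168 0.034  0.0275] tool x yaw 0.376 F tool [-2.35 -1.36  1.11]
block [0.5842 0.0078 0.2998] -0.796 rel mm [1.7 2.1] skew 0.122 tcp in block mm [-56.7  45. ]
```

jog_arm:
  commands:
    - [[0.0012,-0.0003,0,0,0,1.2,0],[0.0012,-0.0003,0,0,0,1.2,0],[0.0012,-0.0003,0,0,0,1.2,0],[0.001,-0.0003,0,0,0,1.2,0],[0.001,-0.0003,0,0,0,1.2,0]]

```text
time: 9.53
ee_pos: [0.5211, 0.0374, 0.0275]
eef_rot: [-0.0, 0.991, 0.135, -0.001]
ft_force: [-2.9, 1.9, -0.4]
opening: -0.0003
gripper_force: 1.4
```

```bash
python3 -c "
from h import *
b,_=home(.26)
rep([*b,.26])"
```

```text
t 9.5333 tcp [0.5211 0.0374 0.0275] tool x yaw 0.27 F tool [-2.32 -2.64  0.4 ]
block [0.5876 0.0093 0.2236] -0.779 rel mm [1.5 3.3] skew 0.046 tcp in block mm [-58.6  42.1]
```

jog_arm:
  commands:
    - [[0.001,-0.0003,0,0,0,0.6,0],[0.001,-0.0003,0,0,0,0.6,0],[0.001,-0.0003,0,0,0,0.6,0],[0.001,-0.0003,0,0,0,0.6,0],[0.001,-0.0003,0,0,0,0.6,0]]

```text
time: 10.0
ee_pos: [0.5252, 0.0403, 0.0277]
eef_rot: [-0.001, 0.994, 0.109, -0.002]
ft_force: [-8.9, 2.8, 4.1]
opening: -0.0001
gripper_force: 3.9
```

Run:
```python
from h import *
b,_=home(.22)
rep([*b,.22])
J=snapshot("side");I=snapshot("top")
A=cv2.resize(I[130:240,190:305,::-1],None,fx=3.4,fy=3.4,interpolation=cv2.INTER_CUBIC);B=cv2.resize(J[180:240,190:265,::-1],(400,320),interpolation=cv2.INTER_CUBIC)
C=np.zeros((374,800,3),np.uint8);C[:A.shape[0],:A.shape[1]]=A;C[:320,400:]=B
cv2.imwrite("pics/c4.png",C)
```

```text
t 10.0 tcp [0.5252 0.0403 0.0277] tool x yaw 0.219 F tool [-8.09 -4.66 -4.1 ]
block [0.5904 0.0107 0.1724] -0.763 rel mm [0.9 3.8] skew -0.006 tcp in block mm [-59.2  40.4]
```

View pics/c4.png

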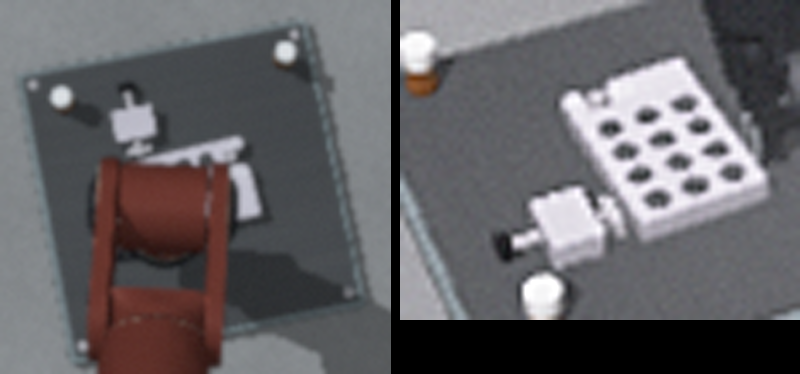

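The peg is seated in the slot (right panel (597,98)) and the block's long side touches the pad at (612,215), with about 8 N on the tool. I'll raise the force gently.

jog_arm:
  commands:
    - [[0.0004,0,0,0,0,0,0],[0.0003,0,0,0,0,0,0],[0,0,0,0,0,0,0]]

```text
time: 10.4
ee_pos: [0.5256, 0.0406, 0.0277]
eef_rot: [-0.001, 0.994, 0.109, -0.002]
ft_force: [-8.5, 3.0, 3.9]
opening: -0.0001
gripper_force: 3.7
```

jog_arm:
  commands:
    - [[0.0006,0,0,0,0,0,0],[0.0005,0,0,0,0,0,0],[0,0,0,0,0,0,0]]

```text
time: 10.65
ee_pos: [0.5267, 0.041, 0.0274]
eef_rot: [-0.001, 0.994, 0.109, -0.002]
ft_force: [-7.8, 4.4, 2.0]
opening: 0.0001
gripper_force: 3.2
```

jog_arm:
  commands:
    - [[0.0006,0,0,0,0,0.3,0],[0.0006,0,0,0,0,0.3,0],[0,0,0,0,0,0,0]]

```text
time: 10.9
ee_pos: [0.5288, 0.0407, 0.0275]
eef_rot: [-0.0, 0.995, 0.104, -0.0]
ft_force: [-3.0, 0.9, -2.0]
opening: -0.0001
gripper_force: 1.1
```

Run:
```python
from h import *
p,R,s=pose();print(p,R.apply([1,0,0]),R.inv().apply(s['ft_force']),s['wrist_torque'])
J=snapshot("side")
cv2.imwrite("pics/c5.png",cv2.resize(J[178:246,188:268,::-1],(800,600*68*80//(80*60)*60//68*68//60*600//680 if False else 680))[:600])
```

```text
[0.52882791 0.04071279 0.02749758] [ 9.78267868e-01  2.07343968e-01 -6.76571704e-04] [-2.72702274 -1.5467317   2.00957815] [ 1.29967774e-01  3.96925893e-01 -1.61770777e-04]
```

View pics/c5.png

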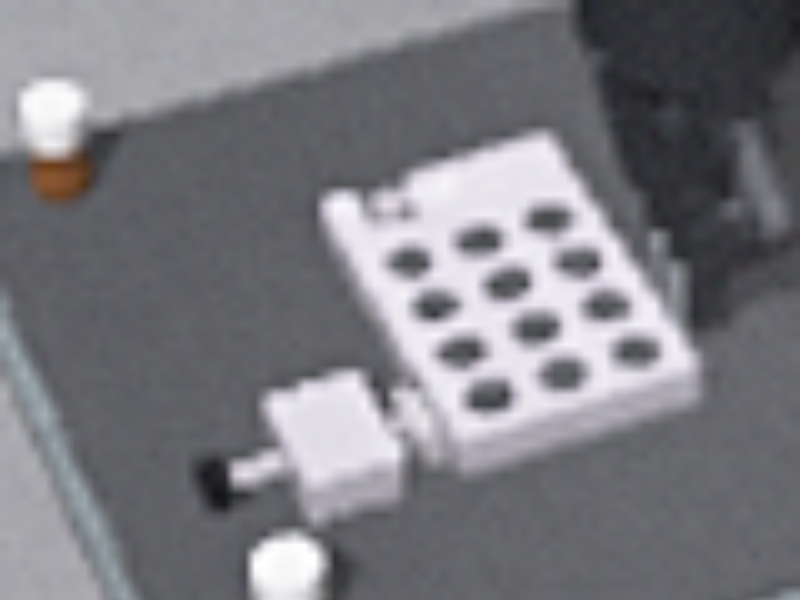

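The peg (385,205) sits at the bottom of the slot, and a gap of a few mm or less remains at the pad (435,430). The earlier 8 N was stick-slip, so I'll continue slowly.

jog_arm:
  commands:
    - [[0.0006,-0.0001,0,0,0,0.3,0],[0.0006,-0.0001,0,0,0,0.3,0],[0.0006,-0.0001,0,0,0,0.3,0]]

```text
time: 11.2
ee_pos: [0.531, 0.0411, 0.0279]
eef_rot: [-0.0, 0.995, 0.096, -0.0]
ft_force: [-4.1, 1.1, 0.6]
opening: 0.0001
gripper_force: 1.7
```

jog_arm:
  commands:
    - [[0.0006,-0.0001,0,0,0,0.3,0],[0.0005,-0.0001,0,0,0,0.3,0],[0,0,0,0,0,0,0]]

```text
time: 11.45
ee_pos: [0.5313, 0.0414, 0.0279]
eef_rot: [0.0, 0.996, 0.091, -0.001]
ft_force: [-6.8, 0.4, 2.5]
opening: -0.0004
gripper_force: 3.2
```

jog_arm:
  commands:
    - [[0.0005,0,0,0,0,0,0],[0.0005,0,0,0,0,0,0],[0,0,0,0,0,0,0]]

```text
time: 11.7
ee_pos: [0.5313, 0.0414, 0.0279]
eef_rot: [0.0, 0.996, 0.091, -0.002]
ft_force: [-9.6, -0.1, 6.2]
opening: -0.0001
gripper_force: 5.0
```

jog_arm:
  commands:
    - [[0.0005,0,0,0,0,0,0],[0.0005,0,0,0,0,0,0],[0.0004,0,0,0,0,0,0],[0,0,0,0,0,0,0]]

```text
time: 12.03
ee_pos: [0.5314, 0.0414, 0.0278]
eef_rot: [0.0, 0.996, 0.092, -0.004]
ft_force: [-14.5, -1.8, 10.6]
opening: -0.0001
gripper_force: 7.6
```

jog_arm:
  commands:
    - [[0,0,0,0,0,0,0],[0,0,0,0,0,0,0],[0,0,0,0,0,0,0],[0,0,0,0,0,0,0],[0,0,0,0,0,0,0]]

```text
time: 12.45
ee_pos: [0.5314, 0.0414, 0.0278]
eef_rot: [0.0, 0.996, 0.091, -0.004]
ft_force: [-15.5, -1.3, 10.4]
opening: -0.0001
gripper_force: 7.5
```

jog_arm:
  commands:
    - [[0,0,0,0,0,0,0],[0,0,0,0,0,0,0],[0,0,0,0,0,0,0],[0,0,0,0,0,0,0],[0,0,0,0,0,0,0]]

```text
time: 12.87
ee_pos: [0.5314, 0.0414, 0.0278]
eef_rot: [0.0, 0.996, 0.091, -0.004]
ft_force: [-15.2, -1.9, 9.9]
opening: -0.0003
gripper_force: 7.5
```

jog_arm:
  commands:
    - [[0,0,0,0,0,0,0],[0,0,0,0,0,0,0],[0,0,0,0,0,0,0]]

```text
time: 13.12
ee_pos: [0.5314, 0.0414, 0.0278]
eef_rot: [0.0, 0.996, 0.091, -0.004]
ft_force: [-15.6, -1.1, 10.4]
opening: -0.0
gripper_force: 7.5
```

Pressed for a second. Now I'll back straight off and lift clear.

jog_arm:
  commands:
    - [[-0.002,0,0,0,0,0,0],[-0.002,0,0,0,0,0,0],[-0.004,0,0,0,0,0,0],[-0.01,0,0,0,0,0,0],[-0.012,0,-0.005,0,0,0,0]]

```text
time: 13.53
ee_pos: [0.5046, 0.0362, 0.0326]
eef_rot: [0.0, 0.996, 0.091, 0.0]
ft_force: [0.1, 0.1, -1.0]
opening: 0.0001
gripper_force: 0.0
```

jog_arm:
  commands:
    - [[-0.02,0,-0.02,0,0,0,0],[-0.025,0,-0.03,0,0,0,0],[-0.02,0,-0.04,0,0,0,0],[-0.01,0,-0.04,0,0,0,0],[0,0,-0.02,0,0,0,0]]

```text
time: 13.95
ee_pos: [0.4327, 0.0225, 0.1852]
eef_rot: [0.001, 0.996, 0.091, 0.004]
ft_force: [0.5, 0.3, 0.2]
opening: -0.0001
gripper_force: 0.0
```

Run:
```python
from h import *
b,_=home(.19);rep([*b,.19])
I=snapshot("top");J=snapshot("side")
A=cv2.resize(I[130:240,190:305,::-1],None,fx=3.4,fy=3.4,interpolation=cv2.INTER_CUBIC);B=cv2.resize(J[178:246,188:268,::-1],(400,340),interpolation=cv2.INTER_CUBIC)
C=np.zeros((374,800,3),np.uint8);C[:A.shape[0],:A.shape[1]]=A;C[:340,400:]=B
cv2.imwrite("pics/c6.png",C)
```

```text
t 13.95 tcp [0.4327 0.0225 0.1852] tool x yaw 0.182 F tool [ 0.57 -0.17 -0.17]
block [0.5918 0.0147 0.1537] -0.932 rel mm [-0.3  0.4] skew -0.024 tcp in block mm [-156.    32.1]
```

View pics/c6.png

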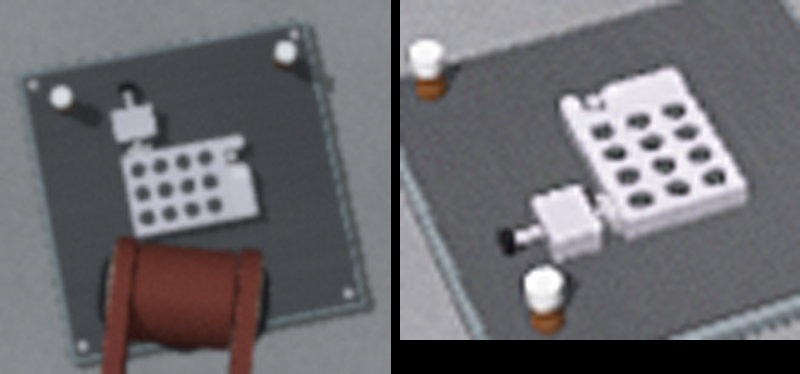

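The block is home on the peg (offset 0.5 mm, skew -0.02 rad) and against the pad near (138,150). It lies flat and the arm is clear, so I'm handing it in.

```bash
python3 -c "
from rig import ticket
print(ticket.job_done())"
```

```text
the job is handed in; nothing more can be done
None
```

The job is handed in, with no verdict returned: the block went home on the peg at about 0.45 rad skew and was turned onto the stop. It was pressed there for over 1 s at about 15 N tool force (about 12 N estimated on the stop), then left at rest about 0.5 mm off the peg and -0.02 rad from the deck, with the arm clear.

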